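Draw out the key machine's catch tray with the chip hook

TASK

A customer's key has dropped into the catch tray under the deck of the key-cutting machine. With the hook that lies on the counter, reach in under the overhanging deck, feel lightly for the hidden eye clamped somewhere along the tray's front, drop the hook's toe into it and draw the tray fully out to its stop, never forcing anything and keeping the gripper itself off the machine. Then put the hook back down on the counter, clear of machine and tray, and leave the other things alone.

Things in the scene. Friction and masses are not known exactly. Their poses are not given: they have to be found in the camera images.
- key_machine: Grey key-cutting machine, fixed to the counter, 184 mm wide (y), 242 mm deep (x). Origin on the counter; its -x axis points out of its front, z up. Vices and motor stand on its deck, up to 170 mm above the counter. Under the deck, between two side cheeks (inner faces at y = +-76 mm, front ends at x = -135 mm), is a bay open to the front.
- deck_edge (a point): Middle of the lower edge of the lip along the front of the machine's overhanging deck, at x = -140 mm of the machine, 60 mm above the counter (behind the 7 mm lip the deck's underside is at 68 mm, its top at 82 mm). Axes as the machine's. From here back to the tray's front (95 mm with the tray home) the bay is clear down to the counter but for the eye.
- catch_tray (a joint): How far the catch tray is drawn out of the bay (m): 0 home, 0.14 at its rigid stop; it starts 0 to 12 mm out. It slides along the machine's -x axis against about 4 N of drag and stays where it is left.
- tray_front (a point): Middle of the outer face of the tray's upright front panel, 32 mm above the counter; axes as the machine's. The panel is 148 mm wide and spans 6 to 57 mm above the counter. The point moves out with the tray; with the tray home it lies at x = -45 mm of the machine.
- rail_mid (a point): Middle of the slotted rail on the tray's front, 22 mm above the counter; axes as the machine's. Clamped on it is a steel staple eye (hidden, not measured): a level U-shaped loop of 5 mm wire at the rail's height, 24 mm wide outside (y), 14 mm inside, sticking out 38 mm from the rail (-x), open inside from 5 to 33 mm; its middle is anywhere within 42 mm to either side of this point. It does not slide.
- hook_grip (a point): Grip point of the hook, at its middle height 17 mm above its underside, near its balance point. Axes: x along the rod to the toe, z up. The hook (0.22 kg) stands on its handle's flat underside, toe down: black flat-sided handle 20 mm wide, 34 mm high, from x = -65 to +40 mm, then a guard disc 33 mm across and a steel rod 6 mm thick, its axis 1 mm above this point, its far end bent down to a toe.
- hook_toe (a point): Centre of the rounded end of the hook's toe, 184 mm ahead (+x) of the grip point and 14 mm below it. The toe is 6 mm thick; its end is level with the handle's underside and reaches 15 mm below the underside of the rod.
- key_mid (a point): Middle of the customer's brass door key, 50 mm long and 2 mm thick, lying loose on the tray's floor.
- padlock: Brass padlock lying on the counter, 69 x 45 x 18 mm; origin under its middle. A bystander.
- tape_measure: Yellow tape measure standing on the counter, 35 x 82 x 68 mm; origin under its middle. A bystander.
- rivet_box: White and blue carton, 56 x 90 x 44 mm; origin under its middle. A bystander.
- pliers: Pliers with red handles lying on the counter, 61 x 186 x 16 mm; origin under its middle. A bystander.

How it is judged:
By the outcome, as a careful person would: the job done as asked, in the order asked, and still so for the second after the job is handed in, with the robot touching nothing.
It also fails if it takes over 61 s, if anything falls off the work surface, if the arm or the gripper's body presses on something with over 40 N, if the wrist force passes 120 N, or if a joint passes its speed limit or range.

ROBOT

A 7-joint arm with a two-finger parallel gripper is mounted at the origin on a cart in front of the work surface, level with it; the furniture and walls round the work are solid. World frame = base frame: x ahead of the robot, y to its left, z up, the work surface at z = 0. Lengths are in m, angles in rad, forces in N, time in s.
With the tool pointing down it reaches from about 0.4 to 0.85 m from the base axis. Payload 10.4 kg.
Tool frame: the origin (TCP) lies at the centre of the arm's flange, where the gripper is bolted on; the fingertips stand 173 mm ahead of it and the grasp point (between the pads) lies 155 mm ahead of it; z points along the fingers, y is the line along which they close (so a half turn about z gives the same grasp; the last joint's range is limited). The gripper opens to 85 mm and grips with 20 to 120 N. Pads are 22 mm wide; open, the fingers measure 114 mm over their backs; the gripper's body (76 mm by 85 mm) begins 54 mm behind the grasp point. The pads swing forward as they close: fully open they stand 13 mm farther back than shut.
Start: joints at [1.139, 0.332, -0.065, 1.46, 0.022, 1.35, -0.088], TCP at [0.248, -0.573, 0.405] pointing down, gripper open.
Joint ranges: [-2.6, 2.6], [-0.5, 2.12], [-1.47, 1.34], [0.16, 2.42], [-1.27, 4.41], [0.06, 2.06], [-2.6, 2.6]. Speed limits (rad/s): [2.22, 2.22, 2.79, 2.79, 3.14, 3.14, 3.14].

INTERFACE

Orientations are given as a unit quaternion [x, y, z, w].
In Python, from workcell import manip, viewer, finder gives the robot as it stands.
- The arm moves only by the tool arm_command, never from a script. Its argument "plan" is a list of rows, each an object with "dp": the shift along the tool's x, y, z in mm, a list of three; "spin": the turn about the tool's z in rad. A call has 1 to 5 rows; each row shifts and turns the commanded pose from where the row before left it, along the tool's axes as they then stand; what a row does not reach is not made up. A row lasts 1/10 s, in which the tool goes at most 50 mm and 8.59 degrees, less where a joint would pass 70% of its speed; a pose out of reach is approached as far as the arm can. A call is refused whole if a number of a shift passes 50 or a number of a turn 0.15, either way. A call with a gripper value outside its range is refused whole. "grip" is the closure, from -1 (fully open) to 1 (shut), set as the call begins (left out, the last holds). The fingers move at their own pace and stop on an object; "newtons" is the grip in N (left out, the last holds). Time passes only in rows, so rows that do not move let the fingers close. It gives the time, the measured TCP pose, the force, the opening and the grip force at its end, in the units of the state.
- manip.get_obs(): the state, without advancing time (a new reading comes with each control period).
- viewer.camera(name): name is "scene" or "top" or "wrist"; returns the picture (420x560x3 uint8, blue, green, red); there is no depth.
- viewer.camera_params(name): a dict with "vertical_fov" (degrees; the focal length in pixels is half the picture's height over the tangent of half this angle, whatever the lens; pixels are square), "cx", "cy" (the principal point, pixels), "R" (3x3) and "t" (3): a world point X has camera coordinates R X + t; the wrist camera has in their place "T_tool_cam" (4x4, takes a point from camera to tool coordinates, whose origin is the TCP and whose axes are the flange's). Camera axes: x right, y down, z forward; pixel columns grow to the right and rows downward; lengths in m; the calibration is good to about 2 mm. A picture is of the moment at which its call begins: read the wrist's pose just before it. camera_params takes no time and is no camera call.
- manip.hand_in(): hands the job in; it is judged then, once.
Trained networks look in the newest picture that a camera, given by its name, has taken for a name from the list of things; names that differ only in an ending like _2 or _b are one class to them, and where a whole thing is asked for, a point or a joint stands for the part that bears it (a point fixed in the world has none). Each returns a list of dicts, best first, with "score" (0 to 1); they miss things now and then, are a little off and sometimes report something else, mostly with a low value. They report only what shows in the picture. A call takes as long as a camera call.
- finder.find_in(camera, thing): "position" ([x, y, z] in m, in world coordinates, good to about 4 mm: the middle of the surface that is visible of it).
The state is a dict: "clock": time; "joint_pos": joint angles; "joint_velocities": joint speeds; "tau": joint torques, N m; "position": TCP position; "ee_rot": TCP orientation; "ft_force": force on the tool from outside, world axes, zero at the start; "torque": the same for the moment, N m; "grip_width": opening from 0.0 (shut) to 1.0 (fully open); "grasp_force": force on a finger pad.
Only numpy, scipy, OpenCV 4.12 (cv2) and the standard library are available. Lean on these libraries where they do the work, as an engineer would, in place of code of your own. Each camera call takes 0.05 s, during which the arm holds its last target. There are 200 camera calls.

## Working session

There is one attempt and no reset: what is moved stays moved. The work goes in short steps, Python scripts to look and compute and a tool call to move; the robot and the scene stay as the last step left them, time stands still between calls to the robot, and variables do not carry over. Pictures are saved under pics/ and viewed, at most 10 in all, crops included, and the job is handed in when it is done.

Besides the shell and the picture viewer there is one more tool, called after ">>>" as name([rows], argument=value, ...), one row to a line, values as JSON. arm_command: Moves the arm, as the interface text tells. Its arguments: {"type":"object","properties":{"plan":{"type":"array","items":{"type":"object","properties":{"dp":{"type":"array","items":{"type":"number"}},"spin":{"type":"number"}}}},"grip":{"type":"number"},"newtons":{"type":"number"}},"required":["plan"]}

```bash
mkdir -p pics
cat > h.py <<'E'
import numpy as np, cv2
from workcell import manip, viewer, finder
from scipy.spatial.transform import Rotation as R
def snap(c,n):
    im=viewer.camera(c); cv2.imwrite(f'pics/{n}.png',im); return im
def ray(c,u,v,z,obs=None):
    p=viewer.camera_params(c); f=210/np.tan(np.radians(p['vertical_fov'])/2)
    d=np.array([(u-p['cx'])/f,(v-p['cy'])/f,1])
    if 'R' in p: Rm=np.array(p['R']).T; o=-Rm@np.array(p['t'])
    else:
        o_=obs or manip.get_obs(); T=np.eye(4);T[:3,:3]=R.from_quat(o_['ee_rot']).as_matrix();T[:3,3]=o_['position']
        T=T@np.array(p['T_tool_cam']);Rm=T[:3,:3];o=T[:3,3]
    w=Rm@d; return o+w*(z-o[2])/w[2]
E
python3 - <<'E'
from h import *
np.set_printoptions(precision=4,suppress=True)
a=snap('scene','s0');b=snap('top','t0')
for c in('top','scene'):
  for t in['key_machine','deck_edge','tray_front','hook_grip','hook_toe','key_mid','padlock','tape_measure','rivet_box','pliers']:
    r=finder.find_in(c,t); print(c,t,[(np.round(q['position'],3).tolist(),round(q['score'],2)) for q in r[:2]])
o=manip.get_obs();print(o)
E
```

```text
top key_machine [([0.356, 0.35, 0.081], 0.78)]
top deck_edge [([0.352, 0.35, 0.079], 0.84)]
top tray_front []
top hook_grip [([0.529, -0.008, 0.034], 0.73)]
top hook_toe [([0.531, -0.016, 0.034], 0.92), ([0.712, 0.016, 0.053], 0.32)]
top key_mid []
top padlock [([0.552, 0.257, 0.016], 0.75)]
top tape_measure [([0.712, 0.017, 0.053], 0.59), ([0.358, 0.348, 0.082], 0.49)]
top rivet_box [([0.679, 0.286, 0.045], 0.65)]
top pliers [([0.459, 0.54, 0.012], 0.64)]
scene key_machine [([0.337, 0.328, 0.078], 0.61)]
scene deck_edge [([0.339, 0.334, 0.082], 0.98)]
scene tray_front []
scene hook_grip [([0.534, -0.028, 0.032], 0.95), ([0.34, 0.333, 0.081], 0.61)]
scene hook_toe [([0.537, -0.028, 0.025], 0.61), ([0.681, 0.28, 0.044], 0.32)]
scene key_mid [([0.338, 0.33, 0.081], 0.31)]
scene padlock [([0.559, 0.257, 0.018], 0.88), ([0.538, -0.024, 0.024], 0.54)]
scene tape_measure []
scene rivet_box [([0.679, 0.276, 0.043], 0.9)]
scene pliers [([0.467, 0.529, 0.011], 0.84)]
{'clock': 1.1, 'joint_pos': array([ 1.1394,  0.3322, -0.0647,  1.4601,  0.0216,  1.3499, -0.0885]), 'joint_velocities': array([ 0.0011, -0.0012,  0.0003,  0.0005,  0.0004, -0.0006,  0.0006]), 'tau': array([  0.0005, -62.525 ,   0.049 , -39.1846,   0.0165,   0.0016,
        -0.    ]), 'position': array([ 0.2485, -0.5735,  0.4048]), 'ee_rot': array([0.9792, 0.203 , 0.    , 0.0001]), 'ft_force': array([0.7363, 0.5426, 0.134 ]), 'torque': array([ 0.0232, -0.0184,  0.0036]), 'grasp_force': 0.0, 'grip_width': 0.9985343751448511}
```

View pics/t0.png

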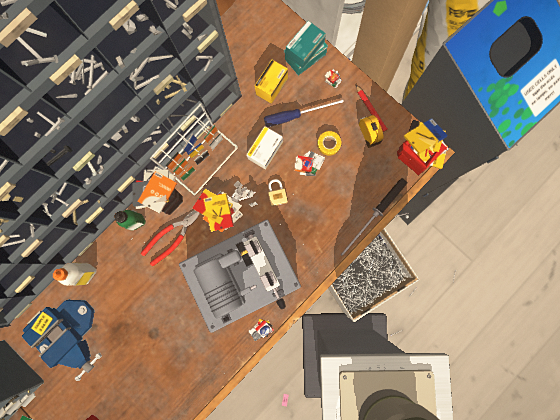

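View pics/s0.png

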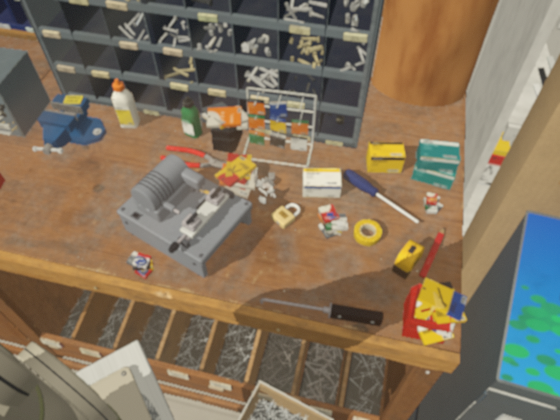

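The top view shows the machine at about (240,275), the hook from handle (390,198) to rod tip about (345,248), and the padlock at (278,190). I'll zoom in on the machine and hook.

Run:
```python
from h import *
im=cv2.imread('pics/t0.png')
c=im[165:345,170:420]; cv2.imwrite('pics/t1.png',cv2.resize(c,None,fx=3.2,fy=3.2,interpolation=cv2.INTER_CUBIC)[:600,:800])
np.set_printoptions(precision=3,suppress=True)
for u,v in[(180,265),(255,222),(300,287),(210,332)]: print(ray('top',u,v,.082))
```

```text
[0.382 0.495 0.082]
[0.482 0.313 0.082]
[0.325 0.208 0.082]
[0.225 0.422 0.082]
```

View pics/t1.png

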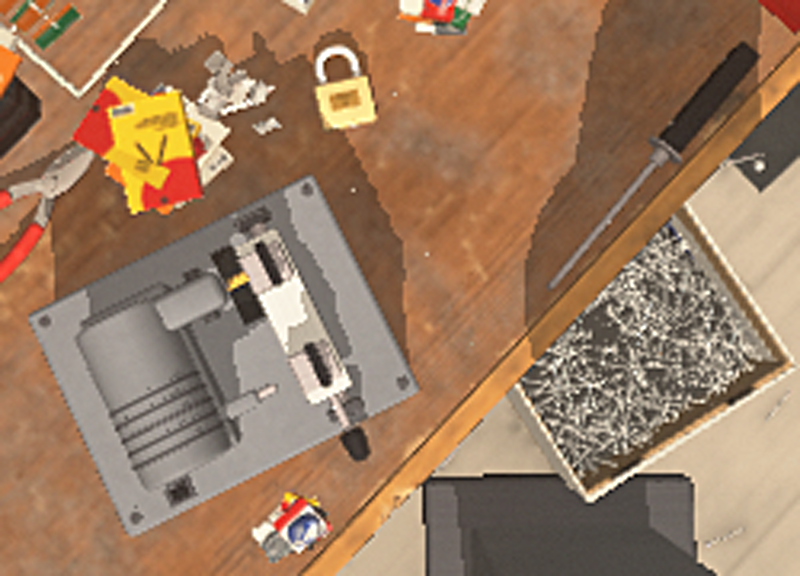

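The crop shows the deck corners at (30,317), (313,177), (418,388) and (133,537), with the vices at the right end, which is the front. The hook's handle end is at (745,50), its guard at (665,152) and its rod tip at (553,287).

Run:
```python
from h import *
np.set_printoptions(precision=4,suppress=True)
f=lambda u,v,z: ray('top',170+(u+.5)/3.2-.5,165+(v+.5)/3.2-.5,z)
P=[f(*p,.082)[:2] for p in[(30,317),(313,177),(418,388),(133,537)]]
print(P)
P=np.array(P);print('edges',[np.linalg.norm(P[i]-P[(i+1)%4]) for i in range(4)])
# rect fit: front corners P1 (y=?),P2
ax=-((P[1]-P[0])+(P[2]-P[3]));w=P[1]-P[2]
print('yaw x axis',np.arctan2(ax[1],ax[0]),'from front edge',np.arctan2(w[1],w[0]), 'back',np.arctan2(*(P[0]-P[3])[::-1]))
print('front mid',(P[1]+P[2])/2,'back mid',(P[0]+P[3])/2,'center',P.mean(0))
a=f(665,152,.018)[:2];b=f(553,287,.018)[:2];e0=f(735,45,.034)[:2];e1=f(757,58,.034)[:2]
g0=f(661,140,.034)[:2];g1=f(682,158,.034)[:2]
print('guard',a,'tip',b,'len',np.linalg.norm(a-b),'dir',np.arctan2(*(b-a)[::-1]),'handle end',e0,e1,'front',g0,g1)
m=(e0+e1)/2;print('dir2',np.arctan2(*(b-m)[::-1]),np.linalg.norm(b-m))
u=(b-m)/np.linalg.norm(b-m);print('grip',m+.065*u,b-.187*u)
# counter edge
print('edge',f(330,576,0),f(790,60,0))
print(viewer.camera_params('wrist'))
```

```text
[array([0.3853, 0.4971]), array([0.4867, 0.2827]), array([0.3279, 0.2072]), array([0.2237, 0.4188])]
edges [np.float64(0.23715367375497212), np.float64(0.17586613902266485), np.float64(0.23588196336662998), np.float64(0.17954163369729642)]
yaw x axis 2.020530910460707 from front edge 0.4440646164713941 back 0.45126402861405945
front mid [0.4073 0.2449] back mid [0.3045 0.4579] center [0.3559 0.3514]
guard [0.5082 0.0027] tip [0.4022 0.0964] len 0.1415243948468329 dir 2.417999857833774 handle end [ 0.5911 -0.0536] [ 0.5801 -0.0704] front [0.5159 0.0089] [ 0.5012 -0.0069]
dir2 2.429135468548667 0.24243099642317845
grip [ 0.5364 -0.0195] [ 0.5437 -0.0258]
edge [0.1796 0.2778 0.    ] [ 0.5845 -0.107   0.    ]
{'vertical_fov': 67.77001902299946, 'cx': 279.76003662235456, 'cy': 203.18165794775433, 'T_tool_cam': array([[ 0.0004, -0.9612, -0.276 ,  0.069 ],
       [ 1.    ,  0.0005, -0.0003,  0.001 ],
       [ 0.0004, -0.276 ,  0.9612,  0.0314],
       [ 0.    ,  0.    ,  0.    ,  1.    ]])}
```

```bash
cat >> h.py <<'E'
def st():
    o=manip.get_obs(); M=R.from_quat(o['ee_rot']).as_matrix(); return o,M,np.arctan2(M[1,0],M[0,0])
def plan(xyz,yaw,n):
    """n rows (dp in mm in tool axes, spin) from the measured pose to the target"""
    o,M,y0=st(); p=np.array(o['position']); d=(np.array(xyz)-p)/n; dy=(yaw-y0)/n
    for i in range(n):
        y=y0+dy*i; c,s=np.cos(y),np.sin(y)
        print([round(1000*v) for v in(c*d[0]+s*d[1], s*d[0]-c*d[1], -d[2])], round(-dy,3))
E
python3 -c "
from h import *
plan((.535,-.014,.40),2.425,15)"
```

```text
[32, -27, 0] -0.134
[36, -22, 0] -0.134
[38, -17, 0] -0.134
[40, -12, 0] -0.134
[41, -6, 0] -0.134
[42, -1, 0] -0.134
[42, 5, 0] -0.134
[41, 10, 0] -0.134
[39, 16, 0] -0.134
[36, 21, 0] -0.134
[33, 26, 0] -0.134
[29, 30, 0] -0.134
[25, 33, 0] -0.134
[21, 37, 0] -0.134
[15, 39, 0] -0.134
```

>>> arm_command([
  {"dp":[32,-27,0],"spin":-0.134},
  {"dp":[36,-22,0],"spin":-0.134},
  {"dp":[38,-17,0],"spin":-0.134},
  {"dp":[40,-12,0],"spin":-0.134},
  {"dp":[41,-6,0],"spin":-0.134},
], grip=-1)

```text
clock: 1.6
position: [0.3441, -0.3858, 0.4049]
ee_rot: [0.857, 0.516, -0.0, 0.0]
ft_force: [1.5, -0.2, 0.4]
grip_width: 1.001
grasp_force: 0.0
```

>>> arm_command([
  {"dp":[42,-1,0],"spin":-0.134},
  {"dp":[42,5,0],"spin":-0.134},
  {"dp":[41,10,0],"spin":-0.134},
  {"dp":[39,16,0],"spin":-0.134},
  {"dp":[36,21,0],"spin":-0.134},
])

```text
clock: 2.1
position: [0.4401, -0.1987, 0.405]
ee_rot: [0.639, 0.769, -0.0, 0.0]
ft_force: [1.4, 0.4, -0.2]
grip_width: 0.995
grasp_force: 0.0
```

>>> arm_command([
  {"dp":[33,26,0],"spin":-0.134},
  {"dp":[29,30,0],"spin":-0.134},
  {"dp":[25,33,0],"spin":-0.134},
  {"dp":[21,37,0],"spin":-0.134},
  {"dp":[15,39,0],"spin":-0.134},
])

```text
clock: 2.6
position: [0.5375, -0.0134, 0.405]
ee_rot: [0.351, 0.936, -0.0, 0.0]
ft_force: [-0.3, -1.5, -0.5]
grip_width: 0.999
grasp_force: 0.0
```

Run:
```python
from h import *
np.set_printoptions(precision=4,suppress=True)
o,M,y=st();print(o['position'],y,o['clock'],o['joint_pos'],o['joint_velocities'])
im=snap('wrist','w0')
for t in('hook_grip','hook_toe'): print(t,finder.find_in('wrist',t)[:2])
```

```text
[ 0.5375 -0.0134  0.405 ] 2.424031046505853 2.6 [ 0.5531  0.2027 -0.6915  1.663   0.1333  1.323   0.6922] [-0.5459  0.5002 -0.3695 -0.445   0.3709  0.0994  0.3778]
hook_grip [{'position': [0.562, 0.2524, 0.021], 'score': 0.58}, {'position': [0.5219, -0.0068, 0.0346], 'score': 0.56}]
hook_toe [{'position': [0.5191, -0.0078, 0.0343], 'score': 0.86}]
```

View pics/w0.png

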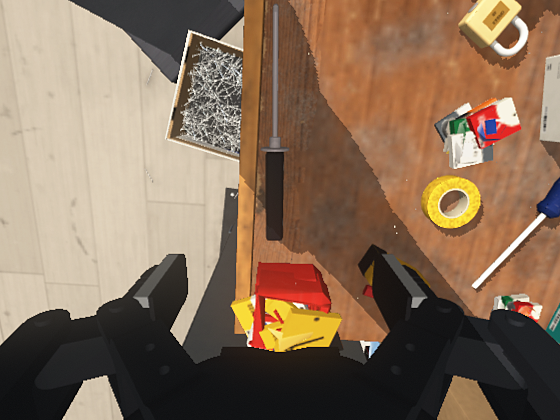

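The wrist view shows the hook vertical in the picture: tip (276,6), guard (275,150), handle end (274,239).

Run:
```python
from h import *
np.set_printoptions(precision=4,suppress=True)
# pose at picture time
o={'position':np.array([0.5375,-0.0134,0.405]),'ee_rot':[np.cos(1.2120155),np.sin(1.2120155),0,0]}
o['ee_rot']=R.from_matrix(np.array([[np.cos(2.424),np.sin(2.424),0],[np.sin(2.424),-np.cos(2.424),0],[0,0,-1]])).as_quat()
tip=ray('wrist',276,5.5,.018,o)[:2];g=ray('wrist',275,150,.034,o)[:2];e=ray('wrist',274,239,.034,o)[:2]
print(tip,g,e,np.linalg.norm(tip-e),np.linalg.norm(g-e))
d=tip-e;u=d/np.linalg.norm(d);print('dir',np.arctan2(d[1],d[0]),'grip',e+.065*u,tip-.187*u)
o,M,y=st();print(o['position'],y,o['clock'])
G=(e+.065*u+tip-.187*u)/2; print(G)
plan((*G,.179),np.arctan2(d[1],d[0]),6)
```

```text
[0.4032 0.0969] [0.5092 0.0027] [ 0.5858 -0.0663] 0.24489244906608335 0.10308350151452472
dir 2.4122989194909743 grip [ 0.5374 -0.023 ] [ 0.5427 -0.0277]
[ 0.5376 -0.0121  0.4047] 2.424672999604559 2.75
[ 0.54   -0.0253]
[-2, -1, 38] 0.002
[-2, -1, 38] 0.002
[-2, -1, 38] 0.002
[-2, -1, 38] 0.002
[-2, -1, 38] 0.002
[-2, -1, 38] 0.002
```

>>> arm_command([
  {"dp":[-4,-1,45],"spin":0.012},
  {"dp":[-4,-1,45]},
  {"dp":[-4,-1,45]},
  {"dp":[-2,-1,45]},
  {"dp":[0,-1,20]},
])

```text
invalid input at $.plan[1]: expected keys dp, spin
```

Run:
```python
from h import *
o,M,y=st();print(o['position'],y,o['clock'])
G=[.54,-.0253];plan((*G,.179),2.412,1)
im=snap('wrist','w1')
```

```text
[ 0.53761225 -0.0120806   0.40470035] 2.424672999604559 2.75
[-10, -8, 226] 0.013
```

View pics/w1.png

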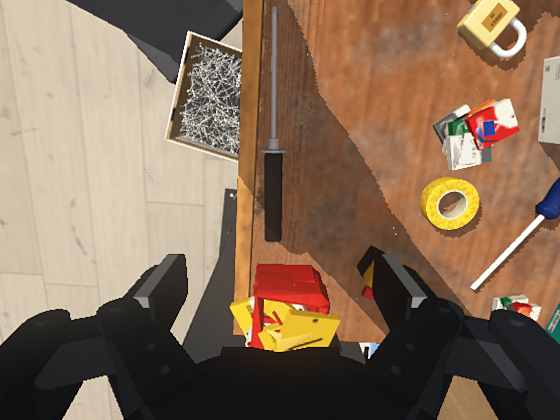

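The move was refused, so this picture repeats the last view: the hook still lies at u≈274. Sending again with a spin in every row.

>>> arm_command([
  {"dp":[-3,-2,45],"spin":0.013},
  {"dp":[-3,-2,45],"spin":0},
  {"dp":[-2,-2,45],"spin":0},
  {"dp":[-2,-2,45],"spin":0},
  {"dp":[0,0,10],"spin":0},
])

```text
clock: 3.3
position: [0.5369, -0.0297, 0.2104]
ee_rot: [0.361, 0.932, -0.001, -0.003]
ft_force: [-0.9, 0.3, 0.2]
grip_width: 0.998
grasp_force: 0.0
```

Run:
```python
from h import *
o,M,y=st();print(o['position'],y,o['clock'])
im=snap('wrist','w2')
o,M,y=st();print(o['position'],y,o['ft_force'])
G=[.54,-.0253];plan((*G,.179),2.412,1)
```

```text
[ 0.5369262  -0.02970201  0.21036843] 2.402555800149674 3.3
[ 0.53757623 -0.02910794  0.21149546] 2.4032115569197363 [-0.80180987 -0.49018068 -0.80856487]
[1, 4, 32] -0.009
```

View pics/w2.png

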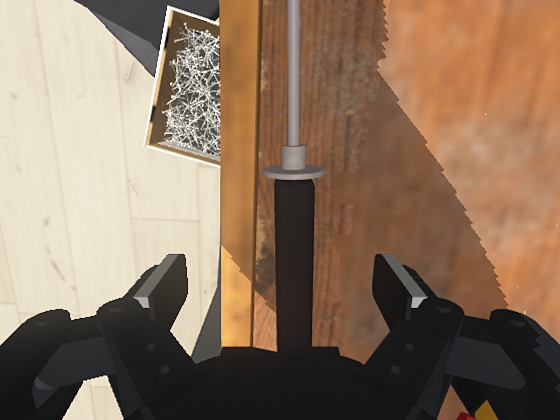

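The handle is centred at u≈295 against the finger midline at about 280, so it is about 5 mm to +y. I'll shift, descend and close.

>>> arm_command([
  {"dp":[1,5,16],"spin":0},
  {"dp":[0,0,16],"spin":0},
  {"dp":[0,0,0],"spin":0},
])

```text
clock: 3.65
position: [0.5415, -0.0231, 0.1817]
ee_rot: [0.36, 0.933, -0.0, -0.001]
ft_force: [0.1, -1.0, -0.2]
grip_width: 1.0
grasp_force: 0.0
```

>>> arm_command([
  {"dp":[0,0,0],"spin":0},
  {"dp":[0,0,0],"spin":0},
  {"dp":[0,0,0],"spin":0},
  {"dp":[0,0,0],"spin":0},
  {"dp":[0,0,0],"spin":0},
], grip=1, newtons=80)

```text
clock: 4.15
position: [0.5421, -0.0233, 0.1834]
ee_rot: [0.36, 0.933, 0.0, 0.001]
ft_force: [-0.3, 0.0, -0.8]
grip_width: 0.216
grasp_force: 78.2
```

>>> arm_command([
  {"dp":[0,0,0],"spin":0},
  {"dp":[0,0,0],"spin":0},
  {"dp":[0,0,0],"spin":0},
  {"dp":[0,0,0],"spin":0},
])

```text
clock: 4.55
position: [0.5421, -0.0233, 0.1833]
ee_rot: [0.36, 0.933, 0.0, 0.0]
ft_force: [-1.2, -0.2, 5.3]
grip_width: 0.215
grasp_force: 79.1
```

>>> arm_command([
  {"dp":[0,0,-10],"spin":0},
  {"dp":[0,0,-20],"spin":0},
  {"dp":[0,0,0],"spin":0},
])

```text
clock: 4.85
position: [0.5426, -0.0231, 0.2151]
ee_rot: [0.36, 0.933, 0.0, 0.002]
ft_force: [0.9, -0.1, -1.5]
grip_width: 0.215
grasp_force: 78.3
```

Run:
```python
from h import *
o,M,y=st();print(o['position'],y,o['clock'],o['ft_force'],o['torque'])
plan((.562,.0675,o['position'][2]),2.018,5)
```

```text
[ 0.54263116 -0.02307497  0.21505087] 2.4058832988915144 4.85 [ 0.90060224 -0.0569709  -1.5217537 ] [ 0.03446119 -0.08078014 -0.04146714]
[9, 16, 0] 0.078
[10, 15, 0] 0.078
[12, 14, 0] 0.078
[13, 13, 0] 0.078
[14, 12, 0] 0.078
```

>>> arm_command([
  {"dp":[9,16,0],"spin":0.078},
  {"dp":[10,15,0],"spin":0.078},
  {"dp":[12,14,0],"spin":0.078},
  {"dp":[13,13,0],"spin":0.078},
  {"dp":[14,12,0],"spin":0.078},
])

```text
clock: 5.35
position: [0.5598, 0.0672, 0.2121]
ee_rot: [0.535, 0.845, -0.0, -0.0]
ft_force: [0.7, -0.0, -2.3]
grip_width: 0.217
grasp_force: 78.2
```

>>> arm_command([
  {"dp":[0,0,0],"spin":0},
  {"dp":[0,0,0],"spin":0},
])

```text
clock: 5.55
position: [0.5598, 0.0666, 0.2122]
ee_rot: [0.533, 0.846, -0.0, -0.0]
ft_force: [-0.2, -0.5, -1.8]
grip_width: 0.218
grasp_force: 78.4
```

Run:
```python
from h import *
o,M,y=st();print(o['position'],y,o['clock'],o['ft_force'],o['torque'])
t=snap('top','t2');s=snap('scene','s2');w=snap('wrist','w3')
a=cv2.resize(t[170:320,230:430],None,fx=3,fy=3,interpolation=cv2.INTER_CUBIC)
b=cv2.resize(s[190:310,110:370],None,fx=2,fy=2,interpolation=cv2.INTER_CUBIC)
cv2.imwrite('pics/t2c.png',a)
cv2.imwrite('pics/s2c.png',cv2.resize(s[160:320,170:370],None,fx=3.5,fy=3.5,interpolation=cv2.INTER_CUBIC))
```

```text
[0.55975458 0.06662039 0.21216237] 2.0177445529111355 5.55 [-0.20688985 -0.47021879 -1.81951936] [-0.04035289 -0.05412753  0.01214074]
```

View pics/t2c.png

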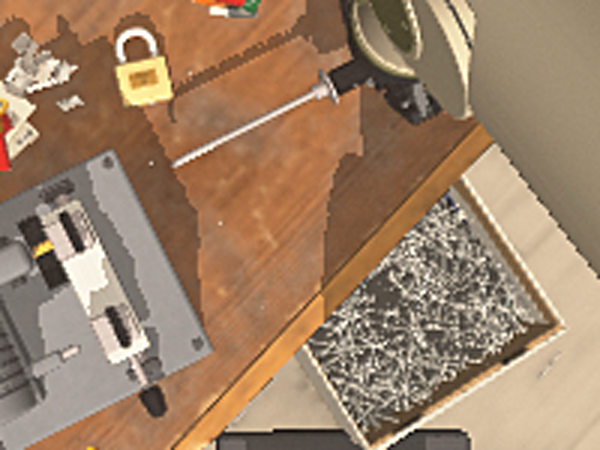

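View pics/w3.png

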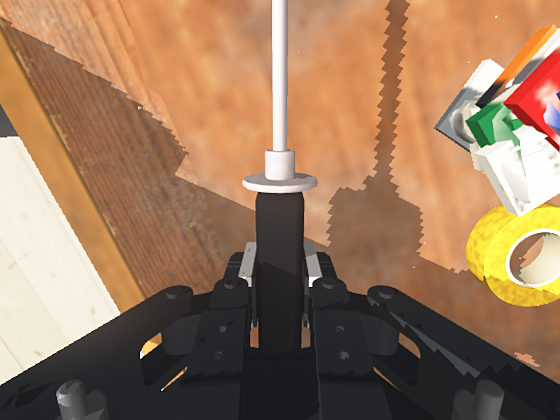

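The top crop shows the rod tip at (173,164), the guard at (325,88), and the deck's front corners at (113,150) and (211,350). The hook sits centred in the pads.

Run:
```python
from h import *
np.set_printoptions(precision=4,suppress=True)
f=lambda u,v,z: ray('top',230+(u+.5)/3-.5,170+(v+.5)/3-.5,z)[:2]
tip=f(173,164,.047);g=f(325,88,.047);c1=f(113,150,.082);c2=f(211,350,.082)
E=(c1+c2)/2; w=c1-c2; yaw=np.arctan2(w[1],w[0])+np.pi/2
print(tip,g,'rod dir',np.arctan2(*(tip-g)[::-1]),'E',E,'yaw',yaw,np.linalg.norm(w))
yaw=2.018;ex=np.array([np.cos(yaw),np.sin(yaw)]);ey=np.array([-ex[1],ex[0]])
for EE in(E,np.array([.4082,.2423])): print('tip rel edge x,y',(tip-EE)@ex,(tip-EE)@ey)
o,M,y=st();p=o['position'][:2];print('tip in tool',(tip-p)@ex,(tip-p)@ey)
```

```text
[0.4786 0.2348] [0.54  0.106] rod dir 2.015901641249782 E [0.4072 0.2454] yaw 2.0087702549705573 0.1772710273367616
tip rel edge x,y -0.04051572497159154 -0.059793813248507535
tip rel edge x,y -0.03723660117336278 -0.06021643280768993
tip in tool 0.18783850550998074 9.332275986903746e-05
```

>>> arm_command([
  {"dp":[5,4,8],"spin":0},
  {"dp":[10,0,8],"spin":0},
  {"dp":[15,0,0],"spin":0},
  {"dp":[10,0,0],"spin":0},
  {"dp":[10,0,0],"spin":0},
])

```text
clock: 6.2
position: [0.5415, 0.1149, 0.1968]
ee_rot: [0.533, 0.846, 0.0, -0.0]
ft_force: [0.3, -0.5, -2.2]
grip_width: 0.217
grasp_force: 78.4
```

>>> arm_command([
  {"dp":[10,0,0],"spin":0},
  {"dp":[10,0,0],"spin":0},
  {"dp":[10,0,0],"spin":0},
  {"dp":[5,0,0],"spin":0},
  {"dp":[0,0,0],"spin":0},
])

```text
clock: 6.7
position: [0.5267, 0.1458, 0.1968]
ee_rot: [0.533, 0.846, 0.0, -0.0]
ft_force: [0.2, 0.5, -2.4]
grip_width: 0.212
grasp_force: 78.4
```

```bash
cat >> h.py <<'E'
def rep():
    o,M,y=st(); E=np.array([.4078,.2435]); ex=np.array([np.cos(2.018),np.sin(2.018)]);ey=np.array([-ex[1],ex[0]])
    t=o['position'][:2]+.1845*np.array([np.cos(y),np.sin(y)])-E; F=o['ft_force'];T=o['torque']
    print('t %.2f toe depth %.1f y %.1f z %.1f yaw %.4f'%(o['clock'],1e3*t@ex,1e3*t@ey,1e3*(o['position'][2]-.183),y),'Fx %.1f Fy %.1f Fz %.1f Tz %.2f'%(F[:2]@ex,F[:2]@ey,F[2],T[2]))
E
python3 -c "
from h import *
rep()"
```

```text
t 6.70 toe depth 45.0 y -65.1 z 13.8 yaw 2.0171 Fx 0.3 Fy -0.4 Fz -2.4 Tz -0.01
```

>>> arm_command([
  {"dp":[8,0,0],"spin":0},
  {"dp":[8,0,0],"spin":0},
  {"dp":[5,0,0],"spin":0},
  {"dp":[0,0,0],"spin":0},
])

```text
clock: 7.1
position: [0.5176, 0.1649, 0.1967]
ee_rot: [0.533, 0.846, 0.0, -0.0]
ft_force: [-0.5, 0.4, -2.5]
grip_width: 0.222
grasp_force: 78.4
```

>>> arm_command([
  {"dp":[0,-2,0],"spin":0},
  {"dp":[0,-2,0],"spin":0},
  {"dp":[0,-2,0],"spin":0},
  {"dp":[0,0,0],"spin":0},
])

```text
clock: 7.5
position: [0.5124, 0.1609, 0.1967]
ee_rot: [0.534, 0.846, -0.0, 0.0]
ft_force: [0.7, 0.2, -2.8]
grip_width: 0.214
grasp_force: 78.4
```

```bash
python3 -c "
from h import *
rep()"
```

```text
t 7.50 toe depth 64.8 y -59.1 z 13.7 yaw 2.0153 Fx -0.2 Fy -0.7 Fz -2.8 Tz -0.01
```

>>> arm_command([
  {"dp":[0,-2,0],"spin":0},
  {"dp":[0,-2,0],"spin":0},
  {"dp":[0,-2,0],"spin":0},
  {"dp":[0,-2,0],"spin":0},
  {"dp":[0,0,0],"spin":0},
])

```text
clock: 8.0
position: [0.5052, 0.1578, 0.1967]
ee_rot: [0.534, 0.846, -0.0, 0.0]
ft_force: [-0.5, -0.4, -1.7]
grip_width: 0.219
grasp_force: 78.4
```

>>> arm_command([
  {"dp":[0,-2,0],"spin":0},
  {"dp":[0,-2,0],"spin":0},
  {"dp":[0,-2,0],"spin":0},
  {"dp":[0,-2,0],"spin":0},
  {"dp":[0,0,0],"spin":0},
])

```text
clock: 8.5
position: [0.4979, 0.1543, 0.1967]
ee_rot: [0.534, 0.846, -0.0, 0.0]
ft_force: [0.3, -0.2, -3.1]
grip_width: 0.216
grasp_force: 78.4
```

>>> arm_command([
  {"dp":[0,-2,0],"spin":0},
  {"dp":[0,-2,0],"spin":0},
  {"dp":[0,-2,0],"spin":0},
  {"dp":[0,-2,0],"spin":0},
  {"dp":[0,0,0],"spin":0},
])

```text
clock: 9.0
position: [0.4907, 0.1509, 0.1967]
ee_rot: [0.534, 0.846, -0.0, 0.0]
ft_force: [-0.1, 0.4, -2.7]
grip_width: 0.219
grasp_force: 78.4
```

>>> arm_command([
  {"dp":[0,-2,0],"spin":0},
  {"dp":[0,-2,0],"spin":0},
  {"dp":[0,-2,0],"spin":0},
  {"dp":[0,-2,0],"spin":0},
  {"dp":[0,0,0],"spin":0},
])

```text
clock: 9.5
position: [0.4835, 0.1474, 0.1967]
ee_rot: [0.534, 0.846, -0.0, 0.0]
ft_force: [0.2, -0.2, -2.2]
grip_width: 0.219
grasp_force: 78.4
```

>>> arm_command([
  {"dp":[0,-2,0],"spin":0},
  {"dp":[0,-2,0],"spin":0},
  {"dp":[0,-2,0],"spin":0},
  {"dp":[0,-2,0],"spin":0},
  {"dp":[0,0,0],"spin":0},
])

```text
clock: 10.0
position: [0.4775, 0.1445, 0.1976]
ee_rot: [0.535, 0.845, 0.002, 0.001]
ft_force: [6.3, 4.4, -2.8]
grip_width: 0.216
grasp_force: 79.7
```

>>> arm_command([
  {"dp":[0,2,0],"spin":0},
  {"dp":[0,0,0],"spin":0},
])

```text
clock: 10.2
position: [0.4792, 0.1453, 0.1973]
ee_rot: [0.534, 0.845, 0.001, 0.001]
ft_force: [5.1, 3.0, -3.1]
grip_width: 0.215
grasp_force: 78.9
```

```bash
python3 -c "
from h import *
rep()"
```

```text
t 10.20 toe depth 65.1 y -22.6 z 14.3 yaw 2.0143 Fx 0.5 Fy -5.9 Fz -3.1 Tz -1.11
```

>>> arm_command([
  {"dp":[0,2,0],"spin":0},
  {"dp":[0,0,0],"spin":0},
])

```text
clock: 10.4
position: [0.4805, 0.146, 0.197]
ee_rot: [0.534, 0.846, 0.0, 0.0]
ft_force: [3.5, 1.4, -2.5]
grip_width: 0.217
grasp_force: 78.7
```

>>> arm_command([
  {"dp":[0,2,0],"spin":0},
  {"dp":[0,0,0],"spin":0},
])

```text
clock: 10.6
position: [0.4819, 0.1467, 0.1966]
ee_rot: [0.534, 0.846, -0.0, -0.0]
ft_force: [1.8, 1.1, -1.7]
grip_width: 0.214
grasp_force: 78.6
```

>>> arm_command([
  {"dp":[0,1,0],"spin":0},
  {"dp":[0,0,0],"spin":0},
])

```text
clock: 10.8
position: [0.4826, 0.1471, 0.1965]
ee_rot: [0.533, 0.846, -0.0, -0.0]
ft_force: [0.9, 0.4, -1.8]
grip_width: 0.219
grasp_force: 78.5
```

```bash
python3 -c "
from h import *
rep()"
```

```text
t 10.80 toe depth 65.2 y -26.0 z 13.5 yaw 2.0163 Fx 0.0 Fy -1.0 Fz -1.8 Tz -0.22
```

>>> arm_command([
  {"dp":[0,3,0],"spin":0},
  {"dp":[0,0,-9],"spin":0},
  {"dp":[0,0,-8],"spin":0},
  {"dp":[0,0,0],"spin":0},
])

```text
clock: 11.2
position: [0.4859, 0.1487, 0.2152]
ee_rot: [0.534, 0.846, 0.001, 0.001]
ft_force: [-0.2, -0.3, -2.3]
grip_width: 0.216
grasp_force: 78.5
```

>>> arm_command([
  {"dp":[0,-5,0],"spin":0},
  {"dp":[0,-6,0],"spin":0},
  {"dp":[0,-6,0],"spin":0},
  {"dp":[0,0,0],"spin":0},
  {"dp":[0,0,0],"spin":0},
])

```text
clock: 11.7
position: [0.47, 0.141, 0.2137]
ee_rot: [0.534, 0.846, -0.0, 0.0]
ft_force: [0.1, -0.1, -1.8]
grip_width: 0.216
grasp_force: 78.5
```

```bash
python3 -c "
from h import *
rep()"
```

```text
t 11.70 toe depth 65.2 y -12.2 z 30.7 yaw 2.0157 Fx -0.1 Fy -0.1 Fz -1.8 Tz -0.03
```

Now lowering gently in two stages.

>>> arm_command([
  {"dp":[0,0,3],"spin":0},
  {"dp":[0,0,3],"spin":0},
  {"dp":[0,0,3],"spin":0},
  {"dp":[0,0,0],"spin":0},
])

```text
clock: 12.1
position: [0.47, 0.1411, 0.2041]
ee_rot: [0.534, 0.846, -0.0, -0.0]
ft_force: [0.3, -0.7, -2.3]
grip_width: 0.219
grasp_force: 78.5
```

```bash
python3 -c "
from h import *
rep()"
```

```text
t 12.10 toe depth 65.3 y -12.2 z 21.1 yaw 2.0159 Fx -0.8 Fy -0.0 Fz -2.3 Tz 0.02
```

>>> arm_command([
  {"dp":[0,0,3],"spin":0},
  {"dp":[0,0,3],"spin":0},
  {"dp":[0,0,2],"spin":0},
  {"dp":[0,0,0],"spin":0},
])

```text
clock: 12.5
position: [0.4701, 0.1411, 0.1963]
ee_rot: [0.534, 0.846, -0.0, -0.0]
ft_force: [0.6, 0.4, -1.5]
grip_width: 0.218
grasp_force: 78.5
```

>>> arm_command([
  {"dp":[-3,0,0],"spin":0},
  {"dp":[-3,0,0],"spin":0},
  {"dp":[-3,0,0],"spin":0},
  {"dp":[0,0,0],"spin":0},
])

```text
clock: 12.9
position: [0.4742, 0.1326, 0.1967]
ee_rot: [0.534, 0.846, 0.0, 0.0]
ft_force: [0.4, 1.1, -2.7]
grip_width: 0.215
grasp_force: 78.5
```

```bash
python3 -c "
from h import *
rep()"
```

```text
t 12.90 toe depth 55.8 y -12.4 z 13.7 yaw 2.0152 Fx 0.8 Fy -0.8 Fz -2.7 Tz 0.01
```

>>> arm_command([
  {"dp":[-2,0,0],"spin":0},
  {"dp":[-2,0,0],"spin":0},
  {"dp":[-2,0,0],"spin":0},
  {"dp":[-2,0,0],"spin":0},
  {"dp":[0,0,0],"spin":0},
])

```text
clock: 13.4
position: [0.4776, 0.1255, 0.1967]
ee_rot: [0.534, 0.846, -0.0, 0.0]
ft_force: [-1.7, 2.8, -3.0]
grip_width: 0.214
grasp_force: 78.5
```

```bash
python3 -c "
from h import *
rep()"
```

```text
t 13.40 toe depth 47.9 y -12.4 z 13.7 yaw 2.0155 Fx 3.2 Fy 0.4 Fz -3.0 Tz 0.01
```

>>> arm_command([
  {"dp":[-4,0,0],"spin":0},
  {"dp":[-5,0,0],"spin":0},
  {"dp":[-5,0,0],"spin":0},
  {"dp":[-5,0,0],"spin":0},
  {"dp":[-5,0,0],"spin":0},
])

```text
clock: 13.9
position: [0.488, 0.1036, 0.1967]
ee_rot: [0.534, 0.846, -0.0, 0.0]
ft_force: [-1.1, 3.7, -3.0]
grip_width: 0.221
grasp_force: 78.5
```

```bash
python3 -c "
from h import *
rep()"
```

```text
t 13.90 toe depth 23.7 y -12.3 z 13.7 yaw 2.0156 Fx 3.8 Fy -0.6 Fz -3.0 Tz -0.00
```

>>> arm_command([
  {"dp":[-5,0,0],"spin":0},
  {"dp":[-5,0,0],"spin":0},
  {"dp":[-5,0,0],"spin":0},
  {"dp":[-5,0,0],"spin":0},
  {"dp":[-5,0,0],"spin":0},
])

```text
clock: 14.4
position: [0.4987, 0.0811, 0.1967]
ee_rot: [0.534, 0.846, -0.0, 0.0]
ft_force: [-1.7, 4.2, -2.2]
grip_width: 0.217
grasp_force: 78.5
```

>>> arm_command([
  {"dp":[-5,0,0],"spin":0},
  {"dp":[-5,0,0],"spin":0},
  {"dp":[-5,0,0],"spin":0},
  {"dp":[-5,0,0],"spin":0},
  {"dp":[-5,0,0],"spin":0},
])

```text
clock: 14.9
position: [0.5095, 0.0586, 0.1967]
ee_rot: [0.534, 0.846, -0.0, 0.0]
ft_force: [-1.1, 3.9, -1.9]
grip_width: 0.217
grasp_force: 78.5
```

```bash
python3 -c "
from h import *
rep()"
```

```text
t 14.90 toe depth -26.2 y -12.1 z 13.7 yaw 2.0158 Fx 4.0 Fy -0.7 Fz -1.9 Tz -0.03
```

>>> arm_command([
  {"dp":[-5,0,0],"spin":0},
  {"dp":[-5,0,0],"spin":0},
  {"dp":[-5,0,0],"spin":0},
  {"dp":[-5,0,0],"spin":0},
  {"dp":[-5,0,0],"spin":0},
])

```text
clock: 15.4
position: [0.5203, 0.036, 0.1967]
ee_rot: [0.534, 0.846, -0.0, -0.0]
ft_force: [-1.5, 2.7, -1.6]
grip_width: 0.216
grasp_force: 78.5
```

>>> arm_command([
  {"dp":[-4,0,0],"spin":0},
  {"dp":[-4,0,0],"spin":0},
  {"dp":[-4,0,0],"spin":0},
  {"dp":[-3,0,0],"spin":0},
])

```text
clock: 15.8
position: [0.5267, 0.0225, 0.1967]
ee_rot: [0.534, 0.846, -0.0, 0.0]
ft_force: [-1.5, 3.8, -2.9]
grip_width: 0.218
grasp_force: 78.5
```

>>> arm_command([
  {"dp":[-2,0,0],"spin":0},
  {"dp":[-2,0,0],"spin":0},
  {"dp":[-2,0,0],"spin":0},
])

```text
clock: 16.1
position: [0.5292, 0.0174, 0.1967]
ee_rot: [0.534, 0.846, -0.0, 0.0]
ft_force: [-2.1, 4.0, -2.0]
grip_width: 0.215
grasp_force: 78.5
```

```bash
python3 -c "
from h import *
rep()"
```

```text
t 16.10 toe depth -71.8 y -12.0 z 13.7 yaw 2.0159 Fx 4.5 Fy 0.1 Fz -2.0 Tz 0.01
```

>>> arm_command([
  {"dp":[-2,0,0],"spin":0},
  {"dp":[-2,0,0],"spin":0},
  {"dp":[-1,0,0],"spin":0},
])

```text
clock: 16.4
position: [0.5314, 0.0127, 0.1967]
ee_rot: [0.534, 0.846, -0.0, 0.0]
ft_force: [-1.9, 2.2, -2.7]
grip_width: 0.218
grasp_force: 78.5
```

>>> arm_command([
  {"dp":[-1.5,0,0],"spin":0},
  {"dp":[-1.5,0,0],"spin":0},
  {"dp":[-1,0,0],"spin":0},
])

```text
clock: 16.7
position: [0.5327, 0.0101, 0.1965]
ee_rot: [0.533, 0.846, 0.0, -0.001]
ft_force: [-4.2, 8.9, -3.8]
grip_width: 0.217
grasp_force: 78.4
```

>>> arm_command([
  {"dp":[-1,0,0],"spin":0},
  {"dp":[0,0,0],"spin":0},
])

```text
clock: 16.9
position: [0.5329, 0.01, 0.1963]
ee_rot: [0.533, 0.846, 0.0, -0.001]
ft_force: [-4.9, 9.9, -2.9]
grip_width: 0.218
grasp_force: 78.4
```

Run:
```python
from h import *
rep()
t=snap('top','t4');rep()
cv2.imwrite('pics/t4c.png',cv2.resize(t[170:320,230:430],None,fx=3,fy=3,interpolation=cv2.INTER_CUBIC))
```

```text
t 16.90 toe depth -80.2 y -12.0 z 13.3 yaw 2.0171 Fx 11.1 Fy 0.1 Fz -2.9 Tz -0.11
t 16.95 toe depth -80.1 y -11.9 z 13.4 yaw 2.0173 Fx 10.7 Fy -1.8 Fz -3.1 Tz -0.11
```

View pics/t4c.png

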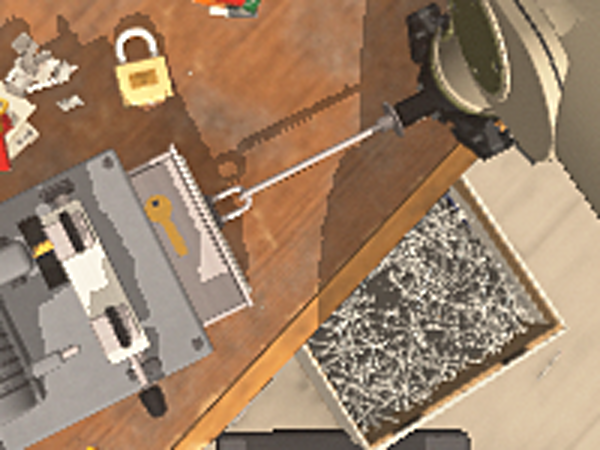

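The tray is out at its stop: the force rose to 11 N with no more movement, and the key shows at (168,222) in the tray. Now I'll ease off, lift the toe and back away.

>>> arm_command([
  {"dp":[4,0,0],"spin":0},
  {"dp":[4,0,0],"spin":0},
  {"dp":[2,0,0],"spin":0},
  {"dp":[0,0,0],"spin":0},
])

```text
clock: 17.35
position: [0.5292, 0.0174, 0.1969]
ee_rot: [0.534, 0.846, -0.0, 0.0]
ft_force: [-0.8, -0.2, -2.3]
grip_width: 0.216
grasp_force: 78.5
```

```bash
python3 -c "
from h import *
rep()"
```

```text
t 17.35 toe depth -71.9 y -12.1 z 13.9 yaw 2.0158 Fx 0.2 Fy 0.8 Fz -2.3 Tz 0.01
```

>>> arm_command([
  {"dp":[0,0,-6],"spin":0},
  {"dp":[0,0,-10],"spin":0},
  {"dp":[0,0,-10],"spin":0},
  {"dp":[0,0,0],"spin":0},
])

```text
clock: 17.75
position: [0.5299, 0.0174, 0.2248]
ee_rot: [0.534, 0.846, 0.001, 0.001]
ft_force: [0.4, -0.1, -2.5]
grip_width: 0.216
grasp_force: 78.5
```

```bash
python3 -c "
from h import *
rep();plan((.5424,-.0231,.222),2.406,5)"
```

```text
t 17.75 toe depth -72.1 y -12.8 z 41.8 yaw 2.0155 Fx -0.3 Fy -0.3 Fz -2.5 Tz -0.04
[-8, -1, 1] -0.078
[-8, -2, 1] -0.078
[-8, -3, 1] -0.078
[-8, -3, 1] -0.078
[-8, -4, 1] -0.078
```

>>> arm_command([
  {"dp":[-8,-1,0],"spin":-0.078},
  {"dp":[-8,-2,0],"spin":-0.078},
  {"dp":[-8,-3,0],"spin":-0.078},
  {"dp":[-8,-3,0],"spin":-0.078},
  {"dp":[-8,-4,0],"spin":-0.078},
])

```text
clock: 18.25
position: [0.5414, -0.0235, 0.2228]
ee_rot: [0.358, 0.934, -0.0, 0.0]
ft_force: [-0.3, 0.2, -2.5]
grip_width: 0.211
grasp_force: 78.5
```

>>> arm_command([
  {"dp":[0,0,10],"spin":0},
  {"dp":[0,0,10],"spin":0},
  {"dp":[0,0,8],"spin":0},
  {"dp":[0,0,4],"spin":0},
  {"dp":[0,0,0],"spin":0},
])

```text
clock: 18.75
position: [0.5409, -0.0226, 0.1898]
ee_rot: [0.36, 0.933, -0.0, -0.001]
ft_force: [-0.8, -0.1, -1.5]
grip_width: 0.217
grasp_force: 78.5
```

```bash
python3 -c "
from h import *
o,M,y=st();print(o['position'],y);rep()"
```

```text
[ 0.54088421 -0.02260654  0.18982652] 2.405983583340124
t 18.75 toe depth -126.7 y 64.9 z 6.8 yaw 2.4060 Fx 0.3 Fy 0.7 Fz -1.5 Tz -0.00
```

>>> arm_command([
  {"dp":[0,0,3],"spin":0},
  {"dp":[0,0,2],"spin":0},
  {"dp":[0,0,1],"spin":0},
  {"dp":[0,0,0],"spin":0},
])

```text
clock: 19.15
position: [0.5413, -0.0231, 0.1847]
ee_rot: [0.36, 0.933, -0.0, 0.0]
ft_force: [-0.4, -0.3, -2.0]
grip_width: 0.214
grasp_force: 78.5
```

>>> arm_command([
  {"dp":[0,0,2],"spin":0},
  {"dp":[0,0,0],"spin":0},
  {"dp":[0,0,0],"spin":0},
])

```text
clock: 19.45
position: [0.5415, -0.023, 0.1833]
ee_rot: [0.36, 0.933, -0.0, 0.0]
ft_force: [-2.0, 0.0, 6.1]
grip_width: 0.219
grasp_force: 79.4
```

>>> arm_command([
  {"dp":[0,0,0],"spin":0},
  {"dp":[0,0,0],"spin":0},
  {"dp":[0,0,0],"spin":0},
  {"dp":[0,0,0],"spin":0},
  {"dp":[0,0,0],"spin":0},
], grip=-1)

```text
clock: 19.95
position: [0.5413, -0.0231, 0.1827]
ee_rot: [0.36, 0.933, -0.0, 0.0]
ft_force: [0.1, -0.5, 0.1]
grip_width: 0.999
grasp_force: 0.0
```

>>> arm_command([
  {"dp":[0,0,-10],"spin":0},
  {"dp":[0,0,-30],"spin":0},
  {"dp":[0,0,-45],"spin":0},
  {"dp":[0,0,-45],"spin":0},
  {"dp":[0,0,-40],"spin":0},
])

```text
clock: 20.45
position: [0.541, -0.0227, 0.3558]
ee_rot: [0.359, 0.933, 0.0, 0.001]
ft_force: [1.4, -0.9, 1.2]
grip_width: 1.0
grasp_force: 0.0
```

>>> arm_command([
  {"dp":[0,0,0],"spin":0},
  {"dp":[0,0,0],"spin":0},
  {"dp":[0,0,0],"spin":0},
])

```text
clock: 20.75
position: [0.5408, -0.0232, 0.3518]
ee_rot: [0.36, 0.933, -0.0, -0.001]
ft_force: [0.0, 0.9, -0.8]
grip_width: 0.998
grasp_force: 0.0
```

Run:
```python
from h import *
t=snap('scene','s5');w=snap('wrist','w5')
cv2.imwrite('pics/s5c.png',np.hstack([cv2.resize(t[120:345,95:475],(480,284)),cv2.resize(w,(320,284))]))
```

```text
(no output)
```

View pics/s5c.png

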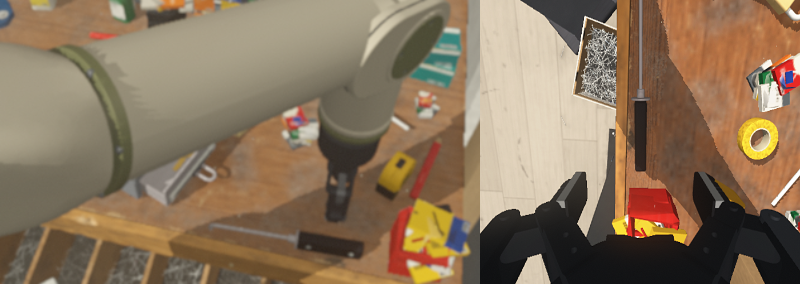

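The hook stands on the counter, handle at (330,243) in the left view and (640,135) in the right. The tray with its eye at (207,172) is out, well clear of the hook.

```bash
python3 -c "
from h import *
print(manip.hand_in())"
```

```text
the job is handed in; nothing more can be done
None
```

The tray is drawn out to its stop with the key showing in it, the hook is back down on the counter clear of machine and tray, and the job was handed in at about 21 s; no verdict came back.

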